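Free the cup gauge from its T-head post and set it on the dark cup

TASK

The straddle gauge hangs captive on its post: feel for the turn (anticlockwise seen from above, less than a quarter turn) at which its slot lines up with the post's T-head, and lift it up and off without wrenching it. Then set it gently, level, astride the dark red-brown turned cup, so that its bridge rests on the rim with one leg on either side, and let go. Leave the cup standing where it is and the two paler cups undisturbed.

Things in the scene. Friction and masses are not known exactly. Their poses are not given: they have to be found in the camera images.
- stand: Fixed gauge stand: dark wooden foot 110 mm across, steel post, brass collar 36 mm across whose flat top (the seat) is 100 mm above the bench. Origin: centre of the foot's underside, z up along the post. It does not turn, and its orientation does not tell which way the T-head points.
- stand_top (a point): Point on the post's axis at the middle of the seat (100 mm up). Above it a round neck, 13 mm thick, rises 15 mm; on it is the rigid brass T-head, a level bar 30 mm long, 5.5 mm wide, 7 mm high (its top 22 mm above this point). The bar lies 0.35 to 1.05 rad anticlockwise (from above) of the gauge's slot at the start; how much differs each time and is not reported.
- gauge_grip (a point): Loose straddle gauge, about 0.18 kg: where to grasp it. Middle of its axis, 30 mm above the bridge's underside, between two wooden grip cheeks 30 mm long (x), outer faces 47 mm apart (y), inner 35 mm, tops 12 mm above this point. Grasp across y from above, fingertips above the bridge's underside or they meet the cup. x along the bridge to a leg, z up; same either way round.
- gauge: The gauge, an upside-down U of aluminium; origin under the middle of its bridge, at the start on the seat. Bridge 78 (x) x 47 (y) x 10 mm thick. Slot along x through it, 34 x 12 mm, with a 16 mm square hole in its middle for the neck. Slot within about 0.1 rad of the T-head bar: it lifts straight off; otherwise it rises only 5 mm and stops against the bar.
- gauge_leg (a point): Lower end of the gauge's +x leg, inner face, mid width. Both legs (+x and -x) reach 42 mm below the bridge's underside, are 36 mm wide (y), inner faces 60 mm apart, outer 76 mm, tips flared outward by 1 to 2 mm.
- cup_4_center (a point): The cup to be gauged: loose turned wooden cup, dark red-brown, 53 mm in diameter, 60 mm high. Point at its centre, 30 mm above the bench; z up.
- cup_1_center (a point): Bystander: pale wooden turned cup with a turquoise inside, 53 mm in diameter, 60 mm high. Point at its centre, half-way up.
- cup_6_center (a point): Bystander: shorter tan turned cup with a dark blue inside, 52 mm in diameter, 46 mm high. Point at its centre, half-way up.
Things that resemble listed ones, but are neither listed nor needed, are in the scene too. What is shaped like the gauge but green or purple is not meant.

How it is judged:
On the way:
1. the gauge has been lifted up clear of the T-head, still above the stand (z of gauge_grip in the frame of stand above 0.154 m and horizontal distance between gauge_grip and stand below 0.03 m), for 0.05 s.
At the end, for the whole second after the job is handed in: The gauge is released and at rest on the dark red-brown cup: its bridge on the rim (grip point 56 to 64 mm above the cup's centre), centred within 6 mm, level within 0.07 rad; the cup stands upright on the bench within 30 mm of where it began; the paler cups are within 20 mm of theirs (horizontal distance between gauge_grip and cup_4_center below 0.006 m and z of gauge_grip in the frame of cup_4_center between 0.056 and 0.064 m and angle between each of gauge_grip, cup_4_center's own z axis and vertical below 0.07 rad and height (world z) of cup_4_center below 0.035 m and distance of cup_4_center from where it was at the start of the episode below 0.03 m and contact force between gauge and cup_4 above 0.2 N and linear speed of gauge below 0.02 m/s and angular speed of gauge below 0.2 rad/s and distance of each of cup_1_center, cup_6_center from where it was at the start of the episode below 0.02 m); the robot touches nothing.
It fails at once if the gauge is wrenched against its stand (more than 40 N) (contact force between gauge and stand above 40 N).
It fails at once if the gauge is rammed onto the cup (more than 40 N) (contact force between gauge and cup_4 above 40 N).
It fails at once if the gauge is dropped (faster than 0.35 m/s with no finger on it) (contact force between the fingers and gauge below 0.2 N and linear speed of gauge above 0.35 m/s).
It fails at once if a paler cup is shifted more than 20 mm or tipped (distance of any of cup_1_center, cup_6_center from where it was at the start of the episode above 0.02 m or angle between any of cup_1_center, cup_6_center's own z axis and vertical above 0.3 rad).
It fails at once if the dark cup is tipped (angle between cup_4_center's own z axis and vertical above 0.3 rad).
It also fails if it takes over 54 s, if anything falls off the work surface, if the arm or the gripper's body presses on something with over 40 N, if the wrist force passes 120 N, or if a joint passes its speed limit or range.

ROBOT

A 7-joint arm with a two-finger parallel gripper is mounted at the origin on a cart in front of the work surface, level with it; the furniture and walls round the work are solid. World frame = base frame: x ahead of the robot, y to its left, z up, the work surface at z = 0. Lengths are in m, angles in rad, forces in N, time in s.
With the tool pointing down it reaches from about 0.4 to 0.85 m from the base axis. Payload 10.4 kg.
Tool frame: the origin (TCP) lies at the very end of the fingers, on their centre line; the grasp point (between the pads) lies 19 mm behind it; z points along the fingers, y is the direction in which the jaws open and shut (so a half turn about z gives the same grasp; the last joint's range is limited). The gripper opens to 87 mm and grips with 3 to 60 N. Pads are 19 mm wide; open, the fingers measure 117 mm over their backs; the gripper's body (75 mm by 190 mm) begins 51 mm behind the grasp point.
Start: joints at [1.085, 0.332, -0.065, 1.46, 0.022, 1.35, -0.088], TCP at [0.279, -0.559, 0.187] pointing down, gripper open.
Joint ranges: [-2.6, 2.6], [-0.5, 2.12], [-1.47, 1.34], [0.16, 2.42], [-1.27, 4.41], [0.06, 2.06], [-2.6, 2.6]. Speed limits (rad/s): [2.22, 2.22, 2.79, 2.79, 3.14, 3.14, 3.14].

INTERFACE

Orientations are given as a unit quaternion [x, y, z, w].
In Python, from bench import read_state, camera, close_job gives the robot as it stands.
- The arm moves only by the shell command python3 -m inch 'ROWS' [OPENING] [FORCE]. ROWS is JSON, a list of rows, each a list of 6 numbers: the shift along the tool's x, y, z as a fraction of full scale, then the turn, a rotation vector about the tool's x, y, z as a fraction of full scale. In form: [[tx, ty, tz, ax, ay, az], ...]. A call has 1 to 5 rows; each row shifts and turns the commanded pose from where the row before left it, along the tool's axes as they then stand; what a row does not reach is not made up. Full scale, the value 1, is 0.04 m for a shift and 120 degrees for a turn. A row lasts 1/8 s, in which the tool goes at most 62.5 mm and 10.7 degrees, less where a joint would pass 70% of its speed; a pose out of reach is approached as far as the arm can. A call with a number of a shift or a turn outside -1 to 1 is refused whole. A call with a gripper value outside its range is refused whole. OPENING is the opening, from -1 (shut) to 1 (fully open), so that 0 is half open, set as the call begins (- or left out, the last holds). The fingers move at their own pace and stop on an object; FORCE is the grip in N (left out, the last holds). Time passes only in rows, so rows that do not move let the fingers close. It gives the time, the measured TCP pose, the force and the opening at its end, in the units of the state.
- read_state(): the state, without advancing time (a new reading comes with each control period).
- camera(name): name is "side" or "top"; returns a dict with "img" (420x560x3 uint8, red, green, blue), "depth" (420x560 float32, m along the optical axis (not along the pixel's ray), 0 where there is no reading), "fx", "fy", "cx", "cy" (pixels), "position" and "orientation" of the camera in the world. Camera axes: x right, y down, z forward; pixel columns grow to the right and rows downward; lengths in m; the calibration is good to about 2 mm. A picture is of the moment at which its call begins.
- close_job(): hands the job in, once; it reports no verdict.
The state is a dict: "time": time; "joint_positions": joint angles; "joint_vel": joint speeds; "joint_torque": joint torques, N m; "ee_pos": TCP position; "eef_rot": TCP orientation; "ft_force": force on the tool from outside, world axes, zero at the start; "torque": the same for the moment, N m; "width": finger opening in m.
Only numpy, scipy, OpenCV 4.12 (cv2) and the standard library are available. Lean on these libraries where they do the work, as an engineer would, in place of code of your own. Each camera call takes 0.05 s, during which the arm holds its last target.

## Working session

There is one attempt and no reset: what is moved stays moved. The work goes in short steps, Python scripts to look and compute and a shell command to move; the robot and the scene stay as the last step left them, time stands still between calls to the robot, and variables do not carry over. Pictures are saved under pics/ and viewed, and the job is handed in when it is done.

```bash
mkdir -p pics; ls
python3 - <<'E'
from bench import read_state,camera
import cv2,pickle
s=read_state();print(s)
for n in("side","top"):
    c=camera(n);print(n,c['fx'],c['fy'],c['cx'],c['cy'],c['position'],c['orientation'])
    pickle.dump(c,open(f'/tmp/{n}.pkl','wb'))
    cv2.imwrite(f'pics/{n}0.png',c['img'][:,:,::-1])
E
```

```text
pics
{'time': 0.0, 'joint_positions': array([ 1.08542185,  0.33288537, -0.06473266,  1.46098391,  0.02158972,
        1.34990755, -0.08852595]), 'joint_vel': array([-0.00059305,  0.00040559,  0.00166505, -0.00077895, -0.000475  ,
        0.00159474,  0.00081586]), 'joint_torque': array([ 3.01199321e-06, -6.23258686e+01,  2.49832054e-02, -3.89890301e+01,
       -6.12529577e-02,  3.98882374e-02,  1.55703947e-04]), 'ee_pos': array([ 0.27882518, -0.55883871,  0.18632531]), 'eef_rot': array([ 9.73346114e-01,  2.29339896e-01, -1.95065742e-04, -7.18442387e-04]), 'ft_force': array([ 0.23574413, -0.30276162,  0.04152649]), 'torque': array([ 0.02188433, -0.04603111, -0.03556167]), 'width': 0.08675870056032485}
side 408.40540008900257 408.40540008900257 278.49614241917885 214.09312244353825 [0.24688156 0.63396361 0.54775445] [-0.17403968  0.84566353 -0.49369871  0.10404311]
top 415.67482382722824 415.67482382722824 275.10773832284815 211.70295276520375 [ 0.48856754 -0.04516189  1.16467886] [-0.70624428  0.70739588 -0.02651062  0.01035674]
```

View pics/top0.png

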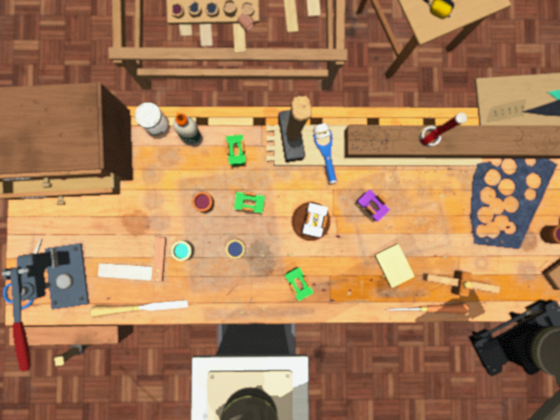

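View pics/side0.png

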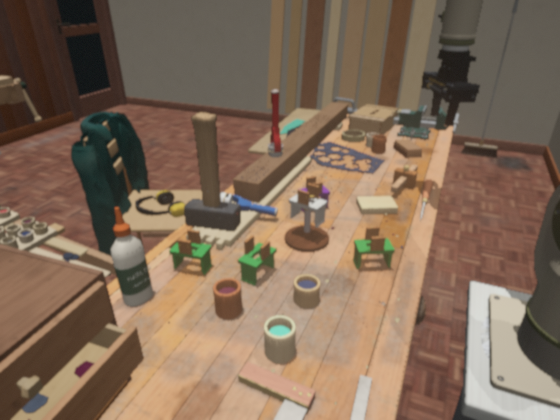

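Run:
```python
import cv2,pickle,numpy as np
t=pickle.load(open('/tmp/top.pkl','rb'))['img'][:,:,::-1]
a=cv2.resize(t[180:255,280:355],(600,600),interpolation=cv2.INTER_CUBIC)
cv2.imwrite('pics/g.png',a)
b=cv2.resize(t[170:270,165:265],(600,600),interpolation=cv2.INTER_CUBIC)
cv2.imwrite('pics/c.png',b)
s=pickle.load(open('/tmp/side.pkl','rb'))['img'][:,:,::-1]
cv2.imwrite('pics/s.png',cv2.resize(s[170:370,200:400],(600,600),interpolation=cv2.INTER_CUBIC))
```

```text
(no output)
```

View pics/g.png

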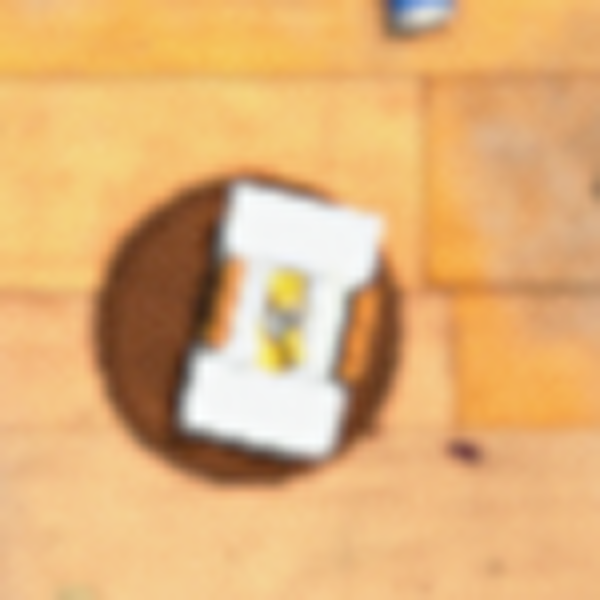

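View pics/c.png

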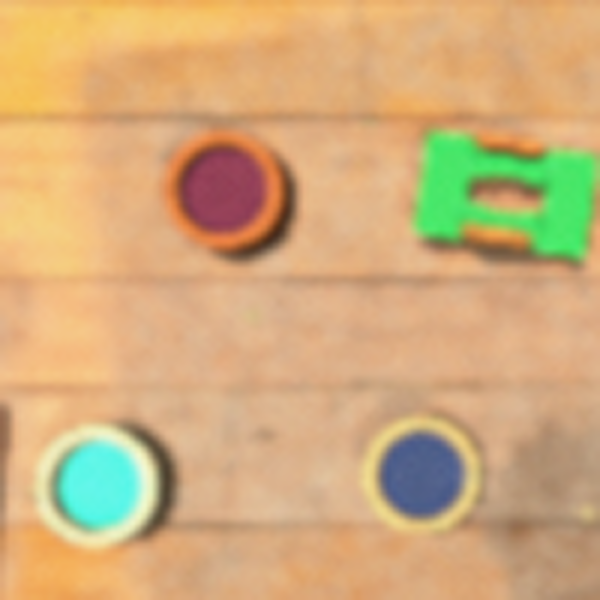

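View pics/s.png

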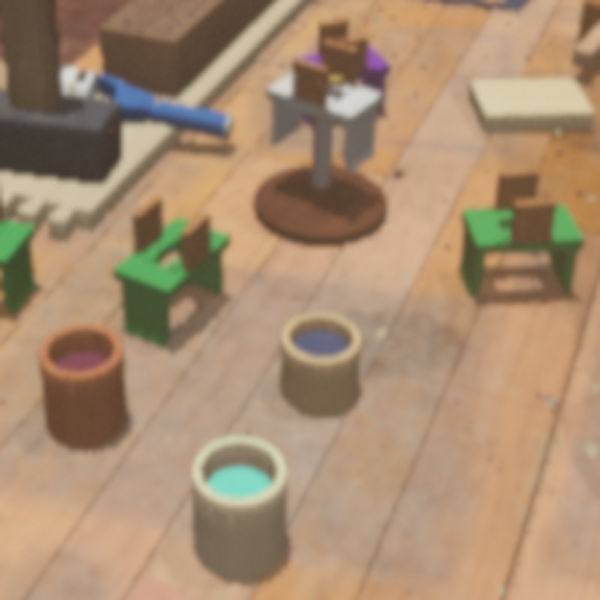

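```bash
cat > h.py <<'E'
import numpy as np,pickle
from scipy.spatial.transform import Rotation as R
def world(c,u,v,d):
    p=np.stack([(u-c['cx'])/c['fx']*d,(v-c['cy'])/c['fy']*d,d],-1)
    return R.from_quat(c['orientation']).apply(p.reshape(-1,3)).reshape(p.shape)+c['position']
def cloud(c):
    v,u=np.mgrid[:420,:560].astype(float)
    return world(c,u,v,c['depth'].astype(float))
def atz(c,u,v,z):
    r=R.from_quat(c['orientation']).apply([(u-c['cx'])/c['fx'],(v-c['cy'])/c['fy'],1.])
    return c['position']+r*(z-c['position'][2])/r[2]
E
python3 - <<'E'
import cv2,pickle,numpy as np
from h import *
t=pickle.load(open('/tmp/top.pkl','rb'));s=pickle.load(open('/tmp/side.pkl','rb'))
W=cloud(t);np.set_printoptions(linewidth=250,precision=0,suppress=True)
print((W[200:238,300:332,2]*1000).astype(int))
print('cam')
def rim(name,u,v,r,h,c=t):
    w=W[v-r:v+r,u-r:u+r].reshape(-1,3)
    w=w[abs(w[:,2]-h)<.008]
    (x,y),rad=cv2.minEnclosingCircle((w[:,:2]*1000).astype(np.float32))
    print(name,len(w),x,y,rad,w.mean(0)*1000)
rim('c4',203,202,16,.06);rim('c1',181,250,16,.06);rim('c6',235,249,16,.046)
cv2.imwrite('pics/g2.png',cv2.resize(t['img'][200:240,295:335,::-1],(800,600)[1:]*2,interpolation=cv2.INTER_NEAREST))
cv2.imwrite('pics/s2.png',cv2.resize(s['img'][170:260,270:350,::-1],(534,600),interpolation=cv2.INTER_CUBIC))
cv2.imwrite('pics/o.png',np.hstack([cv2.resize(t['img'][200:260,500:560,::-1],(390,390)),cv2.resize(s['img'][115:175,340:400,::-1],(390,390))]))
E
```

```text
[[ 0  1  2 ...  1  1  0]
 [ 0  0 -1 ...  3 -6  2]
 [-1  3  2 ...  0 -1 -3]
 ...
 [11 12 17 ...  0 -1  3]
 [ 8 16 15 ...  3  1  5]
 [-1 13  9 ...  2  1  1]]
cam
c4 132 575.5249633789062 123.47152709960938 26.520355224609375 [576. 123.  60.]
c1 142 444.6947326660156 178.2165069580078 26.69682502746582 [444. 178.  59.]
c6 142 448.3097839355469 36.742218017578125 25.906030654907227 [448.  37.  45.]
```

View pics/g2.png

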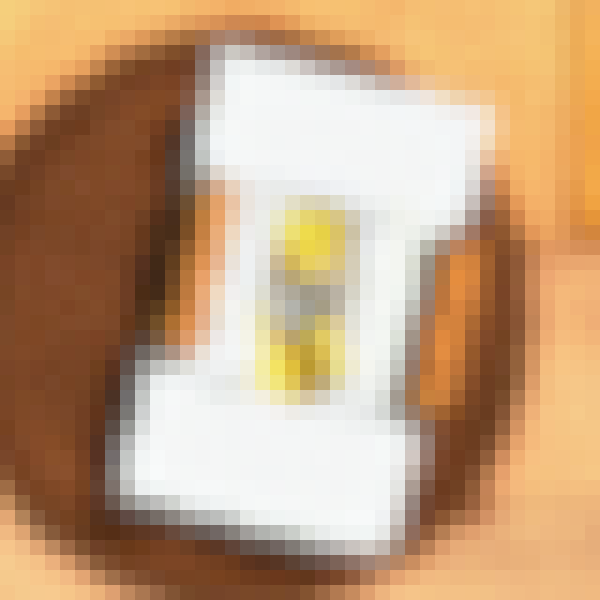

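View pics/s2.png

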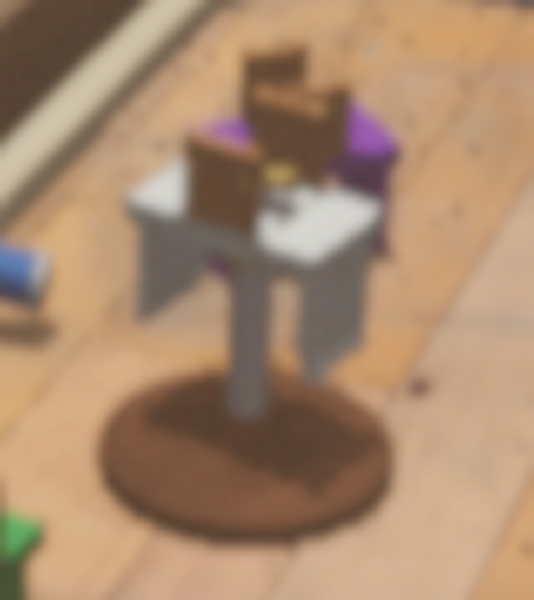

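View pics/o.png

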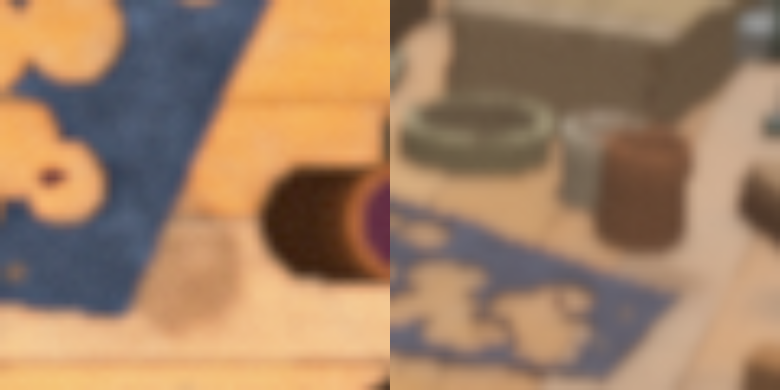

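Run:
```python
import cv2,pickle,numpy as np,sys
from h import *
np.set_printoptions(linewidth=300,threshold=sys.maxsize)
t=pickle.load(open('/tmp/top.pkl','rb'))
W=cloud(t)
print((W[202:236,300:330,2]*1000).astype(int))
sub=W[195:245,290:345].reshape(-1,3)
b=sub[abs(sub[:,2]-.110)<.006]
r=cv2.minAreaRect((b[:,:2]*1000).astype(np.float32));print(len(b),r,b.mean(0))
ch=sub[(sub[:,2]>.130)];print(len(ch),ch[:,:2].mean(0),cv2.minAreaRect((ch[:,:2]*1000).astype(np.float32)))
f=sub[abs(sub[:,2]-.012)<.01]
# other cup
print((W[222:245,538:560:2]*1000).astype(int)[::4].tolist())
hs=sub[sub[:,2]>.01]
s=pickle.load(open('/tmp/side.pkl','rb'));Ws=cloud(s).reshape(-1,3)
g=Ws[(abs(Ws[:,0]-.525)<.07)&(abs(Ws[:,1]+.155)<.07)]
for lo,hi in((.006,.03),(.03,.095),(.104,.116),(.125,.15)):
    q=g[(g[:,2]>lo)&(g[:,2]<hi)];print(lo,len(q),q.mean(0),q.min(0),q.max(0))
```

```text
[[  -1    3    2    1    0    9    8   11   16    8   15   12   12   15   11   11   11    0    1   -2    0    4   -5    0    1   -1    0    0    2    0]
 [   2    0    0   12   15   12   13   16   15   12  112  111  111   15   13   17   14 1164   10   11   -1    0   -2    1    2    0    2   -3    2    1]
 [   0   10   12   14   11   12   13   10   13   15  115  112  110  109  113  112  109   15   16   12   12   12    2    0   -1    2   -1    2    0    0]
 [  12   12   15   16   16   12   20   12   17  104  108  107  111  109  109  112  110  110  109  113  107   14   14    1    2    2    0    1    4    3]
 [  14   16   16   18   16   16   23   18   19  113  108  112  110  107  111  110  111  108  111  112  110  109  112  109  108    1    2    0    0   -2]
 [  13   22   13   16   19   14   15   16   17  109  111  112  110  109  111  112  110  112  112  112  110  109  110  110  115  110  112  111    2    1]
 [  14   18   20   16   17   16   15   18   15  114  112  111  108  107  111  113  111  109  111  113  110  111  109  111  112  114  110  107    0    2]
 [  19   16   15   12   14   
[... 5284 characters left out ...]
4], [474, -845, 42]], [[462, -816, 1], [462, -822, 1], [462, -828, 0], [462, -832, 4], [462, -833, 9], [462, -835, 15], [463, -834, 25], [463, -836, 30], [463, -834, 41], [463, -835, 48], [463, -832, 60]]]
0.006 831 [ 0.51728712 -0.15430881  0.01427941] [ 0.4678312  -0.21510062  0.00600814] [ 0.5756143  -0.1123186   0.02995684]
0.03 405 [ 0.51722387 -0.1615366   0.06923867] [ 0.48092142 -0.19383222  0.03032793] [ 0.56328256 -0.14135374  0.09488072]
0.104 272 [ 0.51394704 -0.16033019  0.10832198] [ 0.4795563  -0.19088192  0.10406714] [ 0.56306528 -0.13652958  0.11598959]
0.125 158 [ 0.52117959 -0.16615862  0.13347771] [ 0.50265595 -0.19174138  0.12507824] [ 0.5409383  -0.14171163  0.14080225]
```

Run:
```python
import cv2,pickle,numpy as np,sys
from h import *
t=pickle.load(open('/tmp/top.pkl','rb'))
W=cloud(t)
sub=W[195:245,290:345].reshape(-1,3);sub=sub[sub[:,2]<.2]
def pca(p):
    c=p.mean(0);w,v=np.linalg.eigh(np.cov((p-c).T));return c,np.degrees(np.arctan2(v[1,1],v[0,1]))%180,np.sqrt(w)
b=sub[(abs(sub[:,2]-.110)<.006)]
r=cv2.minAreaRect((b[:,:2]*1000).astype(np.float32));print('bridge',r,cv2.boxPoints(r).tolist())
bar=W[212:227,312:320].reshape(-1,3);bar=bar[abs(bar[:,2]-.123)<.004]
print('bar',len(bar),pca(bar[:,:2]))
ch=sub[sub[:,2]>.135];k=(ch[:,1]>-.17)
for q in(ch[k],ch[~k]): print('cheek',len(q),pca(q[:,:2]))
al=sub[sub[:,2]>.1]; print('hull',cv2.minAreaRect((al[:,:2]*1000).astype(np.float32)))
f=W[190:250,285:350].reshape(-1,3);f=f[(f[:,2]>.006)&(f[:,2]<.2)]
print('foot',cv2.minEnclosingCircle((f[:,:2]*1000).astype(np.float32)))
```

```text
bridge ((523.8278198242188, -171.1984405517578), (47.00240707397461, 77.8675537109375), 76.79792022705078) [[480.5556945800781, -185.18658447265625], [556.365234375, -202.970458984375], [567.0999755859375, -157.21029663085938], [491.2904052734375, -139.42642211914062]]
bar 28 (array([ 0.52380855, -0.17119018]), np.float64(14.859461485268383), array([0.00176823, 0.00854922]))
cheek 32 (array([ 0.52790071, -0.15099556]), np.float64(166.69747430826712), array([0.00188915, 0.0086063 ]))
cheek 33 (array([ 0.51981568, -0.19100565]), np.float64(166.78506039344842), array([0.00184871, 0.00846031]))
hull ((523.9004516601562, -170.90762329101562), (47.816078186035156, 77.8515853881836), 76.84515380859375)
foot ((525.807373046875, -177.3504180908203), 98.89329528808594)
```

```bash
cat >> h.py <<'E'
def go(x,y,z,yawdeg):
    from bench import read_state
    s=read_state();q=R.from_quat(s['eef_rot'])
    c,sn=np.cos(np.radians(yawdeg)),np.sin(np.radians(yawdeg))
    T=R.from_matrix(np.array([[c,sn,0],[sn,-c,0],[0,0,-1]]))
    d=np.array([x,y,z])-s['ee_pos']
    print('t',s['time'],'pos',s['ee_pos'].round(4),'F',s['ft_force'].round(1),'w',round(s['width'],4),'q',s['joint_positions'].round(2))
    print('turn units',((q.inv()*T).as_rotvec()/np.radians(120)).round(4),'shift now-axes',(q.inv().apply(d)/.04).round(3),'after-turn axes',(T.inv().apply(d)/.04).round(3))
E
python3 -m inch '[[0,0,0,0,0,0.083],[0,0,0,0,0,0.083],[0,0,0,0,0,0.083],[0,0,0,0,0,0.083]]' 
python3 -c "from h import *;go(.5238,-.1712,.187,-13.2)"
```

```text
time: 0.6
ee_pos: [0.2789, -0.559, 0.1867]
eef_rot: [0.993, -0.119, -0.0, -0.0]
ft_force: [-0.9, 0.6, 0.8]
width: 0.0871
t 0.6 pos [ 0.2789 -0.559   0.1867] F [-0.9  0.6  0.8] w 0.0871 q [ 1.01  0.33  0.03  1.47 -0.01  1.35 -0.77]
turn units [-0.0003  0.0003 -0.0038] shift now-axes [ 3.6610e+00 -1.0866e+01 -3.0000e-03] after-turn axes [ 3.7460e+00 -1.0837e+01 -8.0000e-03]
```

```bash
python3 -m inch '[[0.34,-0.98,0,0,0,0],[0.34,-0.98,0,0,0,0],[0.34,-0.98,0,0,0,0],[0.34,-0.98,0,0,0,0],[0.34,-0.98,0,0,0,0]]' 
python3 -c "from h import *;go(.5238,-.1712,.187,-13.2)"
```

```text
time: 1.23
ee_pos: [0.3908, -0.3829, 0.1869]
eef_rot: [0.993, -0.116, -0.0, -0.0]
ft_force: [0.1, -0.4, 0.6]
width: 0.0872
t 1.225 pos [ 0.3908 -0.3829  0.1869] F [ 0.1 -0.4  0.6] w 0.0872 q [ 0.78  0.17 -0.1   1.67  0.02  1.31 -1.13]
turn units [-0.0001  0.0002 -0.001 ] shift now-axes [ 2.016e+00 -5.915e+00 -3.000e-03] after-turn axes [ 2.029e+00 -5.911e+00 -3.000e-03]
```

```bash
python3 -m inch '[[0.34,-0.98,0,0,0,0],[0.34,-0.98,0,0,0,0],[0.34,-0.98,0,0,0,0],[0.34,-0.98,0,0,0,0],[0.34,-0.98,0,0,0,0]]' 
python3 -m inch '[[0.33,-0.99,0,0,0,0],[0,0,0,0,0,0]]' 
python3 -c "from h import *;go(.5238,-.1712,.111,-13.2)"
```

```text
time: 1.85
ee_pos: [0.5021, -0.2079, 0.1869]
eef_rot: [0.993, -0.116, -0.0, -0.0]
ft_force: [-0.1, -0.3, 0.3]
width: 0.0873
time: 2.1
ee_pos: [0.525, -0.1698, 0.1868]
eef_rot: [0.994, -0.113, -0.0, -0.001]
ft_force: [-0.4, 0.7, 0.9]
width: 0.0869
t 2.1 pos [ 0.525  -0.1698  0.1868] F [-0.4  0.7  0.9] w 0.0869 q [ 0.49  0.19 -0.29  1.65  0.05  1.32 -1.61]
turn units [-0.0007  0.0002  0.0018] shift now-axes [-0.02   0.044  1.894] after-turn axes [-0.021  0.042  1.894]
```

```bash
python3 -m inch '[[-0.02,0.04,0.4,0,0,0.002],[0,0,0.5,0,0,0],[0,0,0.5,0,0,0],[0,0,0.49,0,0,0],[0,0,0,0,0,0]]'
python3 - <<'E'
from h import *;go(.5238,-.1712,.111,-13.2)
from bench import camera
import cv2
c=camera('side');cv2.imwrite('pics/s3.png',cv2.resize(c['img'][110:260,220:400,::-1],(720,600),interpolation=cv2.INTER_CUBIC))
E
```

```text
time: 2.72
ee_pos: [0.5203, -0.1761, 0.1092]
eef_rot: [0.993, -0.119, -0.002, -0.0]
ft_force: [-0.3, -0.1, -0.3]
width: 0.087
t 2.725 pos [ 0.5203 -0.1761  0.1092] F [-0.3 -0.1 -0.3] w 0.087 q [ 0.49  0.24 -0.29  1.75  0.07  1.16 -1.62]
turn units [ 0.0001  0.0019 -0.0041] shift now-axes [ 0.056 -0.14  -0.045] after-turn axes [ 0.057 -0.14  -0.045]
```

View pics/s3.png

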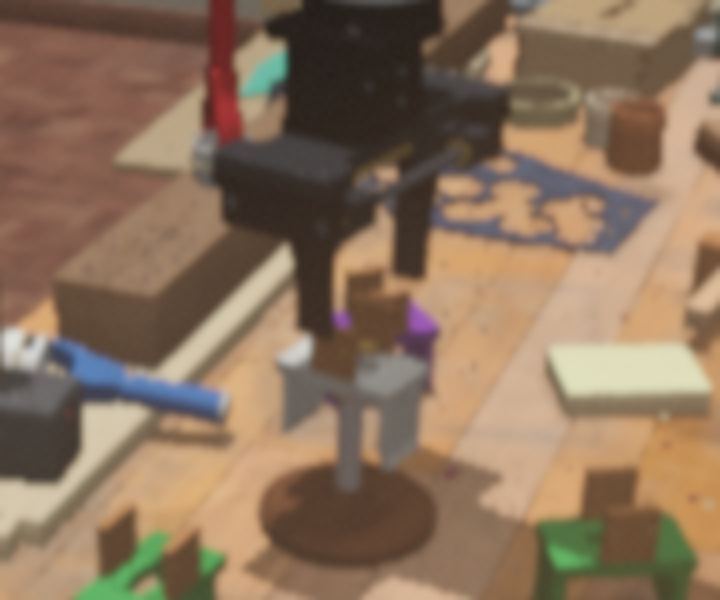

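```bash
for i in 1 2 3; do python3 -m inch '[[0,0,0,0,0,0],[0,0,0,0,0,0]]' >/dev/null;
python3 -c "from h import *;go(.5238,-.1712,.111,-13.2)"; done
```

```text
t 3.025 pos [ 0.5229 -0.1754  0.1123] F [-0.3 -0.   0.4] w 0.087 q [ 0.49  0.24 -0.29  1.74  0.07  1.17 -1.62]
turn units [ 0.0001 -0.0006 -0.0032] shift now-axes [-0.003 -0.106  0.032] after-turn axes [-0.002 -0.106  0.032]
t 3.275 pos [ 0.5227 -0.1751  0.1118] F [ 1.  -0.1 -1.2] w 0.087 q [ 0.49  0.24 -0.29  1.74  0.07  1.17 -1.63]
turn units [ 0.     -0.0002 -0.003 ] shift now-axes [ 0.005 -0.101  0.019] after-turn axes [ 0.006 -0.101  0.019]
t 3.525 pos [ 0.5226 -0.175   0.1116] F [ 0.3 -0.2 -0.1] w 0.0871 q [ 0.49  0.24 -0.29  1.74  0.07  1.17 -1.63]
turn units [ 0.    -0.    -0.003] shift now-axes [ 0.007 -0.1    0.014] after-turn axes [ 0.008 -0.1    0.014]
```

```bash
python3 -m inch '[[0,-0.1,0.01,0,0,-0.003],[0,0,0,0,0,0],[0,0,0,0,0,0],[0,0,0,0,0,0]]' >/dev/null;
python3 -c "from h import *;go(.5238,-.1712,.111,-13.2)"
```

```text
t 4.025 pos [ 0.5235 -0.1712  0.1112] F [-0.3  0.  -0.8] w 0.087 q [ 0.49  0.24 -0.29  1.75  0.08  1.16 -1.63]
turn units [ 0.     -0.     -0.0001] shift now-axes [ 0.007 -0.003  0.004] after-turn axes [ 0.007 -0.003  0.004]
```

```bash
python3 -m inch '[[0,0,0,0,0,0],[0,0,0,0,0,0]]' 0.1 10
python3 -m inch '[[0,0,0,0,0,0],[0,0,0,0,0,0],[0,0,0,0,0,0]]' -1 10
python3 -m inch '[[0,0,0,0,0,0],[0,0,0,0,0,0],[0,0,0,0,0,0]]'
python3 -c "from h import *;go(.5238,-.1712,.111,-13.2)"
```

```text
time: 4.28
ee_pos: [0.5235, -0.1712, 0.1112]
eef_rot: [0.993, -0.115, 0.0, 0.0]
ft_force: [-0.3, -0.0, -0.2]
width: 0.0741
time: 4.65
ee_pos: [0.5235, -0.1712, 0.1112]
eef_rot: [0.993, -0.115, 0.0, 0.0]
ft_force: [-0.1, -1.0, 0.6]
width: 0.0449
time: 5.03
ee_pos: [0.5235, -0.1711, 0.1111]
eef_rot: [0.993, -0.115, -0.0, 0.0]
ft_force: [-0.5, 0.0, -0.3]
width: 0.0151
t 5.025 pos [ 0.5235 -0.1711  0.1111] F [-0.5  0.  -0.3] w 0.0151 q [ 0.49  0.24 -0.29  1.75  0.08  1.16 -1.63]
turn units [ 0.  0. -0.] shift now-axes [ 0.008 -0.     0.003] after-turn axes [ 0.008 -0.     0.003]
```

Run:
```python
from h import *
from bench import camera
import cv2
c=camera('side');pickle.dump(c,open('/tmp/side2.pkl','wb'));cv2.imwrite('pics/s4.png',cv2.resize(c['img'][110:260,220:400,::-1],(720,600),interpolation=cv2.INTER_CUBIC))
c=camera('top');pickle.dump(c,open('/tmp/top2.pkl','wb'));cv2.imwrite('pics/t4.png',cv2.resize(c['img'][150:270,250:410,::-1],(800,600),interpolation=cv2.INTER_CUBIC))
```

```text
(no output)
```

View pics/s4.png

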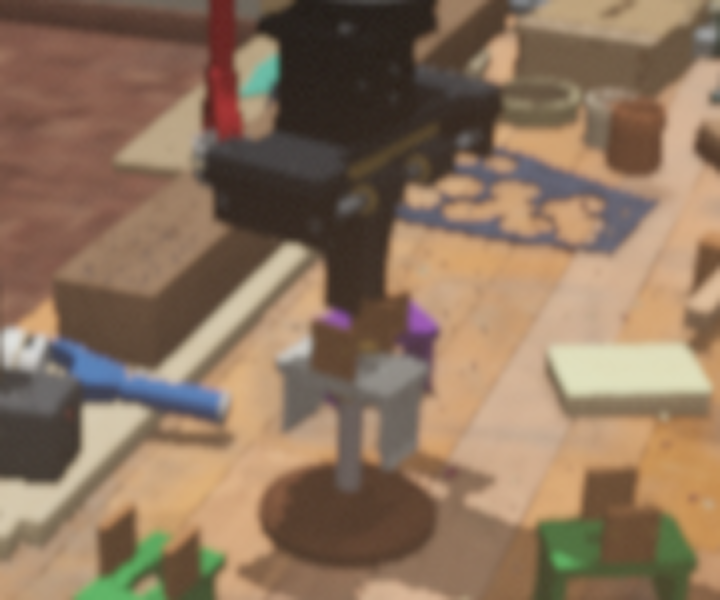

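View pics/t4.png

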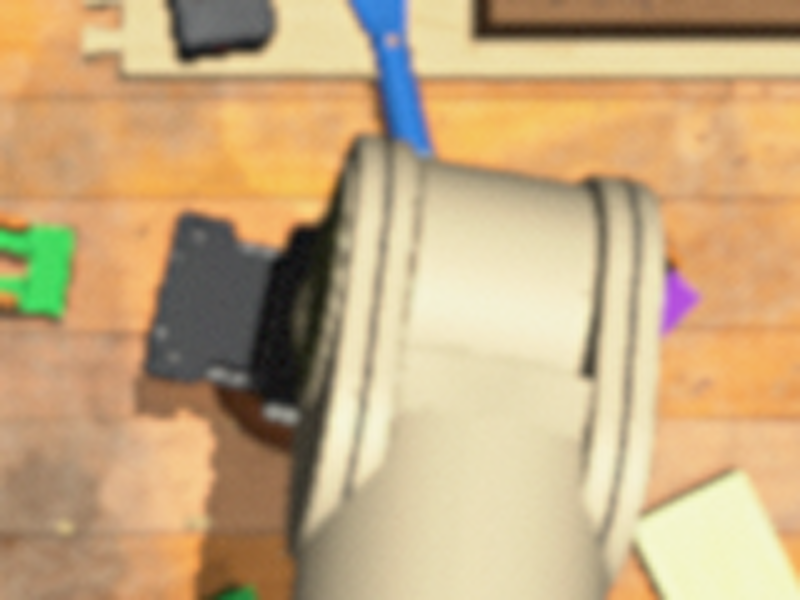

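Run:
```python
from h import *
c=pickle.load(open('/tmp/side2.pkl','rb'));W=cloud(c)
for v in range(168,204,2):
    print(v,[ (W[v,u]*1000).astype(int).tolist() for u in range(300,322,3)])
from bench import read_state
print(read_state())
```

```text
168 [[510, -80, 225], [505, -83, 225], [520, -146, 197], [515, -151, 196], [516, -175, 187], [511, -180, 186], [640, -610, -2], [631, -616, -3]]
170 [[509, -79, 221], [505, -83, 220], [521, -148, 192], [515, -152, 191], [517, -179, 180], [510, -179, 181], [635, -595, -3], [625, -600, -3]]
172 [[508, -76, 218], [504, -83, 216], [520, -147, 188], [514, -150, 187], [516, -176, 177], [510, -179, 177], [630, -583, -5], [620, -582, -3]]
174 [[676, -533, 0], [529, -152, 179], [522, -152, 181], [515, -152, 182], [518, -181, 170], [510, -181, 171], [624, -562, -3], [615, -568, -3]]
176 [[672, -522, -2], [529, -153, 174], [522, -152, 176], [515, -152, 177], [516, -175, 167], [511, -182, 165], [619, -548, -3], [609, -550, -2]]
178 [[667, -508, -2], [529, -153, 169], [522, -153, 170], [515, -152, 172], [516, -176, 162], [511, -183, 160], [614, -535, -4], [605, -539, -4]]
180 [[661, -491, -1], [530, -155, 163], [522, -153, 166], [514, -151, 168], [516, -177, 157], [509, -179, 157], [610, -523, -5], [599, -520, -2]]
182 [[656, -479, -2], [530, -157, 157], [521, -150, 162], [514, -151, 163], [515, 
[... 1543 characters left out ...]
me': 5.125, 'joint_positions': array([ 0.48690075,  0.24247776, -0.29076447,  1.7453506 ,  0.0750459 ,
        1.16455972, -1.62673582]), 'joint_vel': array([-0.00030043, -0.00021821, -0.00253104, -0.00057116,  0.00037039,
        0.00048793,  0.00041923]), 'joint_torque': array([-4.35534412e-04, -5.28969097e+01, -2.09796488e+00, -3.67379916e+01,
       -1.41886718e-02, -7.69370631e-02, -3.39092621e-04]), 'ee_pos': array([ 0.52349274, -0.17113578,  0.11116112]), 'eef_rot': array([ 9.93370077e-01, -1.14960383e-01,  1.61086799e-05,  2.06013475e-05]), 'ft_force': array([-0.20638101,  0.46856826,  0.38606336]), 'torque': array([0.03178194, 0.07505811, 0.02208751]), 'width': 0.006461589512610904}
```

Run:
```python
from h import *
import cv2
c=pickle.load(open('/tmp/side.pkl','rb'));W=cloud(c)
cv2.imwrite('pics/s5.png',cv2.resize(c['img'][40:160,380:540,::-1],(800,600),interpolation=cv2.INTER_CUBIC))
m=(W[...,2]>.12)&(abs(W[...,0]-.279)<.1)&(abs(W[...,1]+.559)<.1)&(c['depth']>0)
q=W[m];print(len(q))
for z in np.arange(.12,.34,.01):
    k=q[(q[:,2]>=z)&(q[:,2]<z+.01)]
    if len(k):print(round(z,3),len(k),k.min(0).round(3),k.max(0).round(3))
c=pickle.load(open('/tmp/side2.pkl','rb'));W=cloud(c)
m=(W[...,2]>.12)&(abs(W[...,0]-.523)<.1)&(abs(W[...,1]+.171)<.1)&(c['depth']>0)
q=W[m];print(len(q))
for z in np.arange(.12,.34,.01):
    k=q[(q[:,2]>=z)&(q[:,2]<z+.01)]
    if len(k):print(round(z,3),len(k),k.min(0).round(3),k.max(0).round(3))
```

```text
4270
0.21 7 [ 0.261 -0.605  0.218] [ 0.304 -0.507  0.22 ]
0.22 64 [ 0.244 -0.602  0.22 ] [ 0.31  -0.504  0.23 ]
0.23 62 [ 0.244 -0.605  0.23 ] [ 0.311 -0.504  0.24 ]
0.24 65 [ 0.244 -0.605  0.24 ] [ 0.309 -0.503  0.25 ]
0.25 67 [ 0.243 -0.605  0.25 ] [ 0.311 -0.498  0.26 ]
0.26 72 [ 0.241 -0.605  0.26 ] [ 0.312 -0.499  0.27 ]
0.27 68 [ 0.242 -0.608  0.27 ] [ 0.313 -0.498  0.28 ]
0.28 40 [ 0.207 -0.615  0.28 ] [ 0.345 -0.47   0.29 ]
0.29 189 [ 0.206 -0.622  0.29 ] [ 0.349 -0.46   0.3  ]
0.3 254 [ 0.206 -0.617  0.3  ] [ 0.348 -0.462  0.31 ]
0.31 208 [ 0.203 -0.624  0.31 ] [ 0.351 -0.459  0.32 ]
0.32 218 [ 0.204 -0.618  0.32 ] [ 0.349 -0.459  0.33 ]
0.33 281 [ 0.205 -0.634  0.33 ] [ 0.349 -0.46   0.34 ]
0.34 124 [ 0.235 -0.565  0.34 ] [ 0.308 -0.5    0.35 ]
9424
0.12 88 [ 0.502 -0.192  0.12 ] [ 0.542 -0.141  0.13 ]
0.13 84 [ 0.503 -0.191  0.13 ] [ 0.54  -0.141  0.14 ]
0.14 44 [ 0.504 -0.186  0.14 ] [ 0.537 -0.141  0.15 ]
0.15 62 [ 0.508 -0.183  0.15 ] [ 0.536 -0.151  0.16 ]
0.16 68 [ 0.509 -0.184  0.16 ] [ 0.536 -0.15   0.17 ]
0.17 61 [ 0.507 -0.185  0.17 ] [ 0.535 -0.149  0.18 ]
0.18 6
[... 223 characters left out ...]
467 -0.249  0.22 ] [ 0.577 -0.076  0.23 ]
0.23 379 [ 0.465 -0.252  0.23 ] [ 0.576 -0.073  0.24 ]
0.24 271 [ 0.465 -0.249  0.24 ] [ 0.577 -0.071  0.25 ]
0.25 663 [ 0.465 -0.265  0.25 ] [ 0.579 -0.071  0.26 ]
0.26 183 [ 0.495 -0.183  0.26 ] [ 0.556 -0.114  0.27 ]
0.27 162 [ 0.496 -0.182  0.27 ] [ 0.554 -0.116  0.28 ]
0.28 159 [ 0.497 -0.183  0.28 ] [ 0.554 -0.115  0.29 ]
0.29 144 [ 0.498 -0.18   0.29 ] [ 0.556 -0.115  0.3  ]
0.3 172 [ 0.483 -0.175  0.3  ] [ 0.567 -0.114  0.31 ]
0.31 289 [ 0.483 -0.181  0.31 ] [ 0.567 -0.113  0.32 ]
0.32 211 [ 0.485 -0.196  0.32 ] [ 0.558 -0.131  0.33 ]
0.33 112 [ 0.491 -0.173  0.33 ] [ 0.551 -0.133  0.34 ]
0.34 200 [ 0.479 -0.188  0.34 ] [ 0.561 -0.126  0.35 ]
```

View pics/s5.png

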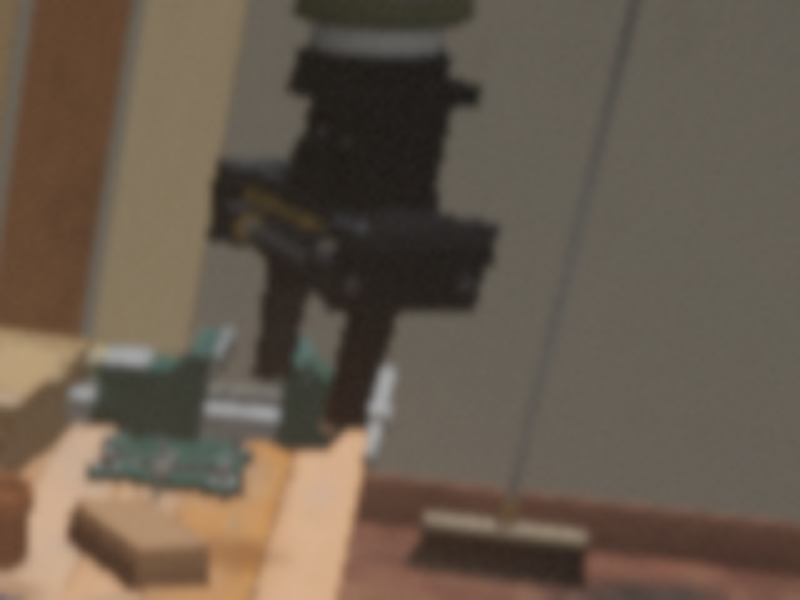

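The picture shows the closed fingers ending 4 mm above the cheeks (near tip at crop (358,310)). Side depth puts the real tips about 34 mm higher than the reported TCP, both here and in the first picture. I'll reopen and correct for that, descending in small steps.

```bash
python3 -m inch '[[0,0,0,0,0,0],[0,0,0,0,0,0],[0,0,0,0,0,0],[0,0,0,0,0,0],[0,0,0,0,0,0]]' 1
python3 -m inch '[[0,0,0,0,0,0],[0,0,0,0,0,0],[0,0,0,0,0,0],[0,0,0,0,0,0]]' | tail -1
python3 -m inch '[[0,0,0.1,0,0,0],[0,0,0.15,0,0,0],[0,0,0.15,0,0,0],[0,0,0,0,0,0]]'
python3 - <<'E'
from h import *;go(.5238,-.1712,.077,-13.2)
from bench import camera
import cv2
c=camera('side');pickle.dump(c,open('/tmp/side2.pkl','wb'));cv2.imwrite('pics/s6.png',cv2.resize(c['img'][110:260,220:400,::-1],(720,600),interpolation=cv2.INTER_CUBIC))
E
```

```text
time: 5.75
ee_pos: [0.5235, -0.1712, 0.1111]
eef_rot: [0.993, -0.115, 0.0, 0.0]
ft_force: [0.4, -0.8, 0.4]
width: 0.0491
width: 0.0846
time: 6.75
ee_pos: [0.523, -0.171, 0.0943]
eef_rot: [0.993, -0.115, -0.001, -0.0]
ft_force: [-0.0, 0.1, -0.8]
width: 0.0872
t 6.75 pos [ 0.523  -0.171   0.0943] F [-0.   0.1 -0.8] w 0.0872 q [ 0.49  0.26 -0.29  1.76  0.08  1.13 -1.63]
turn units [-0.      0.0006  0.    ] shift now-axes [0.021 0.    0.434] after-turn axes [0.02  0.    0.434]
```

View pics/s6.png

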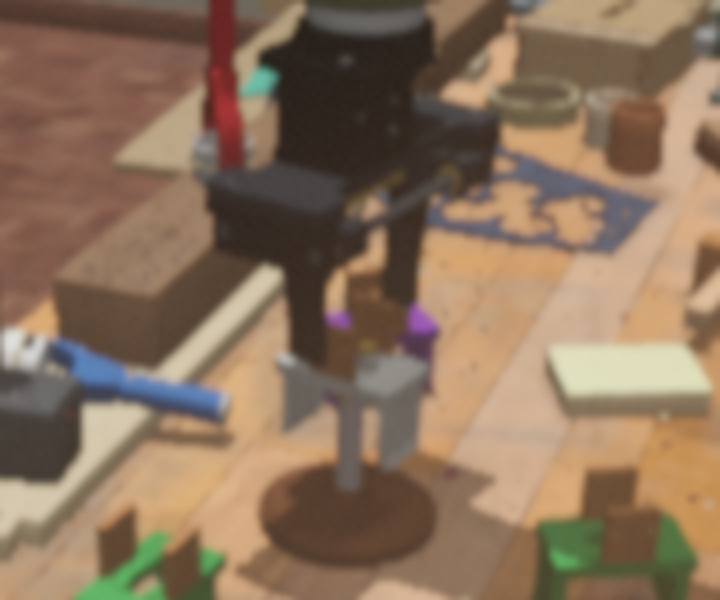

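```bash
python3 -m inch '[[0.02,0,0.1,0,0,0],[0,0,0.17,0,0,0],[0,0,0.15,0,0,0],[0,0,0,0,0,0],[0,0,0,0,0,0]]'
python3 - <<'E'
from h import *;go(.5238,-.1712,.077,-13.2)
from bench import camera
c=camera('side');W=cloud(c)
q=W[(W[...,2]>.09)&(abs(W[...,0]-.53)<.05)&(W[...,1]>-.125)&(W[...,1]<-.09)&(c['depth']>0)]
print(q[:,2].min(),np.sort(q[:,2])[:10].round(3), q[q[:,2]<.15][:,:2].mean(0))
E
```

```text
time: 7.42
ee_pos: [0.5243, -0.1714, 0.0784]
eef_rot: [0.993, -0.115, 0.0, 0.0]
ft_force: [0.8, 0.0, -0.7]
width: 0.087
t 7.425 pos [ 0.5243 -0.1714  0.0784] F [ 0.8  0.  -0.7] w 0.087 q [ 0.48  0.28 -0.29  1.78  0.09  1.1  -1.64]
turn units [ 0.     -0.0001 -0.    ] shift now-axes [-0.014 -0.001  0.036] after-turn axes [-0.014 -0.001  0.036]
0.11212491360138943 [0.112 0.113 0.113 0.113 0.113 0.113 0.113 0.114 0.114 0.115] [ 0.53365745 -0.11902728]
```

```bash
python3 -m inch '[[0,0,0,0,0,0],[0,0,0,0,0,0],[0,0,0,0,0,0]]' 0.12 10
python3 -m inch '[[0,0,0,0,0,0],[0,0,0,0,0,0]]' -1 10
python3 -m inch '[[0,0,0,0,0,0],[0,0,0,0,0,0]]' 
python3 -m inch '[[0,0,0,0,0,0],[0,0,0,0,0,0]]'
```

```text
time: 7.85
ee_pos: [0.5243, -0.1714, 0.0784]
eef_rot: [0.993, -0.115, 0.0, 0.0]
ft_force: [1.4, 0.3, 0.2]
width: 0.0648
time: 8.1
ee_pos: [0.5243, -0.1712, 0.0784]
eef_rot: [0.993, -0.115, 0.0, -0.0]
ft_force: [-0.1, -0.2, -0.3]
width: 0.0466
time: 8.35
ee_pos: [0.5243, -0.1712, 0.0784]
eef_rot: [0.993, -0.115, 0.0, -0.0]
ft_force: [0.6, 0.3, 0.9]
width: 0.0468
time: 8.6
ee_pos: [0.5243, -0.1712, 0.0784]
eef_rot: [0.993, -0.115, 0.0, -0.0]
ft_force: [-0.0, 1.1, 0.9]
width: 0.0468
```

```bash
python3 -m inch '[[0,0,-0.05,0,0,0],[0,0,0,0,0,0]]' 
python3 -m inch '[[0,0,0,0,0,-0.04],[0,0,0,0,0,-0.04],[0,0,0,0,0,-0.04],[0,0,0,0,0,0]]' 
python3 -c "from h import *;go(.5243,-.1712,.0804,14.9)"
```

```text
time: 8.85
ee_pos: [0.5242, -0.1714, 0.0804]
eef_rot: [0.993, -0.115, -0.0, 0.0]
ft_force: [0.5, 0.0, -0.8]
width: 0.0471
time: 9.35
ee_pos: [0.5242, -0.1713, 0.0803]
eef_rot: [1.0, 0.01, -0.0, -0.0]
ft_force: [0.1, 0.4, -1.5]
width: 0.047
t 9.35 pos [ 0.5242 -0.1713  0.0803] F [ 0.1  0.4 -1.5] w 0.047 q [ 0.51  0.28 -0.32  1.77  0.1   1.11 -1.39]
turn units [-1.000e-04  0.000e+00 -1.144e-01] shift now-axes [ 0.002 -0.002 -0.003] after-turn axes [ 0.002 -0.002 -0.003]
```

```bash
python3 -m inch '[[0,0,0,0,0,-0.04],[0,0,0,0,0,-0.04],[0,0,0,0,0,-0.034],[0,0,0,0,0,0]]' 
python3 -c "from h import *;go(.5243,-.1712,.0804,14.9);print(__import__('bench').read_state()['torque'])"
python3 -m inch '[[0,0,-0.04,0,0,0],[0,0,-0.04,0,0,0],[0,0,0,0,0,0]]' 
python3 -c "from h import *;go(.5243,-.1712,.0804,14.9);print(__import__('bench').read_state()['torque'])"
```

```text
time: 9.85
ee_pos: [0.5243, -0.1711, 0.0803]
eef_rot: [0.992, 0.128, -0.0, -0.0]
ft_force: [-0.5, 2.0, -1.8]
width: 0.0467
t 9.85 pos [ 0.5243 -0.1711  0.0803] F [-0.5  2.  -1.8] w 0.0467 q [ 0.54  0.28 -0.35  1.77  0.11  1.11 -1.16]
turn units [-0.0001 -0.     -0.0012] shift now-axes [ 0.001  0.002 -0.002] after-turn axes [ 0.001  0.002 -0.002]
[ 0.38322312 -0.07420875  0.02707529]
time: 10.22
ee_pos: [0.5241, -0.1712, 0.0836]
eef_rot: [0.992, 0.129, -0.0, -0.0]
ft_force: [-1.7, 2.1, -0.5]
width: 0.0468
t 10.225 pos [ 0.5241 -0.1712  0.0836] F [-1.7  2.1 -0.5] w 0.0468 q [ 0.54  0.28 -0.35  1.77  0.11  1.11 -1.16]
turn units [-0.0001  0.0001 -0.0005] shift now-axes [0.004 0.001 0.081] after-turn axes [0.004 0.001 0.081]
[ 0.47059132  0.36558045 -0.02943873]
```

```bash
for i in 1 2 3; do python3 -m inch '[[0,0,-0.03,0,0,0],[0,0,0,0,0,0]]' | egrep 'ee_pos|force'; done
```

```text
ee_pos: [0.5242, -0.1712, 0.0848]
ft_force: [-2.0, 2.4, -0.5]
ee_pos: [0.5242, -0.1712, 0.086]
ft_force: [-1.4, 1.5, -1.8]
ee_pos: [0.5243, -0.1712, 0.0872]
ft_force: [-1.1, 3.5, -2.5]
```

```bash
for i in 1 2 3 ; do python3 -m inch '[[0,0,-0.06,0,0,0],[0,0,-0.06,0,0,0],[0,0,0,0,0,0]]' | egrep 'ee_pos|force'; done
```

```text
ee_pos: [0.5246, -0.1716, 0.0925]
ft_force: [-1.7, 2.6, -0.1]
ee_pos: [0.5246, -0.1717, 0.0972]
ft_force: [0.2, 0.3, -1.2]
ee_pos: [0.5245, -0.1714, 0.1019]
ft_force: [-0.1, 0.1, -1.2]
```

```bash
for i in 1 2 3 ; do python3 -m inch '[[0,0,-0.15,0,0,0],[0,0,-0.15,0,0,0],[0,0,0,0,0,0]]' | egrep 'ee_pos|force'; done
python3 - <<'E'
from h import *;go(.5238,-.1712,.14,14.9)
from bench import camera
import cv2
c=camera('side');pickle.dump(c,open('/tmp/side3.pkl','wb'));cv2.imwrite('pics/s7.png',cv2.resize(c['img'][110:260,220:400,::-1],(720,600),interpolation=cv2.INTER_CUBIC))
W=cloud(c);q=W[(abs(W[...,0]-.523)<.06)&(abs(W[...,1]+.171)<.06)]
E
```

```text
ee_pos: [0.5248, -0.1714, 0.1143]
ft_force: [-0.1, 0.3, -1.2]
ee_pos: [0.5247, -0.1714, 0.1263]
ft_force: [-0.3, -0.3, -2.1]
ee_pos: [0.5247, -0.1714, 0.1382]
ft_force: [1.0, -0.8, -2.2]
t 13.225 pos [ 0.5247 -0.1714  0.1382] F [ 1.  -0.8 -2.2] w 0.0469 q [ 0.54  0.23 -0.36  1.71  0.08  1.22 -1.14]
turn units [ 0.0003 -0.0004 -0.0002] shift now-axes [-0.019 -0.011 -0.044] after-turn axes [-0.019 -0.011 -0.044]
```

View pics/s7.png

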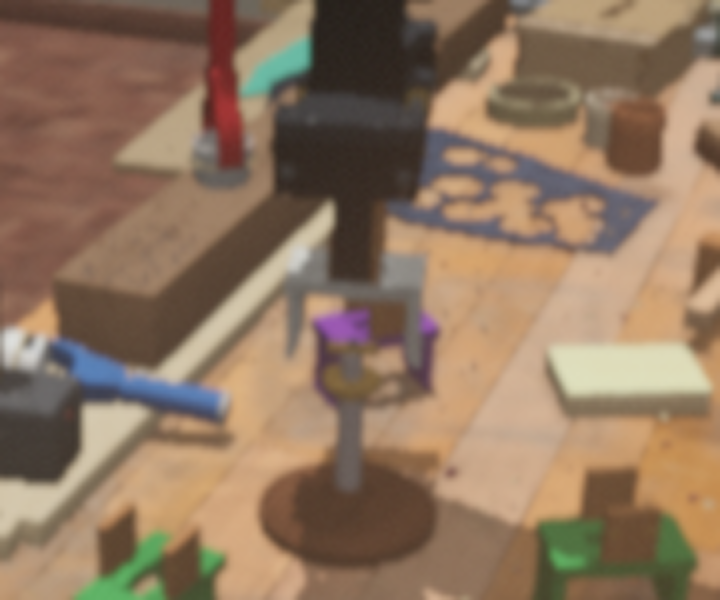

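```bash
python3 -m inch '[[0,0,-0.25,0,0,0],[0,0,-0.25,0,0,0],[0,0,-0.25,0,0,0],[0,0,0,0,0,0]]' - 15
python3 -c "from h import *;go(.5755,.1235,.168,14.9)"
```

```text
time: 13.78
ee_pos: [0.5249, -0.1715, 0.1688]
eef_rot: [0.992, 0.129, 0.001, 0.0]
ft_force: [0.3, -0.5, -2.4]
width: 0.0469
t 13.775 pos [ 0.5249 -0.1715  0.1688] F [ 0.3 -0.5 -2.4] w 0.0469 q [ 0.55  0.2  -0.36  1.67  0.07  1.28 -1.14]
turn units [ 0.0005 -0.0008 -0.0002] shift now-axes [ 3.115 -6.802  0.016] after-turn axes [ 3.118 -6.801  0.019]
```

```bash
python3 -m inch '[[0.2,-0.4,0,0,0,0],[0.3,-0.6,0,0,0,0],[0.3,-0.7,0,0,0,0],[0.3,-0.7,0,0,0,0],[0.3,-0.7,0,0,0,0]]'
python3 -m inch '[[0.3,-0.7,0,0,0,0],[0.3,-0.7,0,0,0,0],[0.3,-0.7,0,0,0,0],[0.3,-0.6,0,0,0,0],[0.25,-0.5,0,0,0,0]]'
python3 -m inch '[[0.2,-0.3,0,0,0,0],[0.06,-0.2,0,0,0,0],[0,0,0,0,0,0],[0,0,0,0,0,0],[0,0,0,0,0,0]]'
python3 -c "from h import *;go(.5755,.1235,.168,14.9)"
```

```text
time: 14.4
ee_pos: [0.5463, -0.0345, 0.1671]
eef_rot: [0.992, 0.13, -0.0, -0.0]
ft_force: [-0.0, -0.3, -1.3]
width: 0.0464
time: 15.02
ee_pos: [0.5691, 0.1043, 0.1671]
eef_rot: [0.991, 0.13, -0.0, -0.0]
ft_force: [0.1, 0.0, -1.8]
width: 0.0466
time: 15.65
ee_pos: [0.5748, 0.1227, 0.1676]
eef_rot: [0.992, 0.129, 0.0, 0.0]
ft_force: [-0.4, 0.4, -1.7]
width: 0.0471
t 15.65 pos [0.5748 0.1227 0.1676] F [-0.4  0.4 -1.7] w 0.0471 q [ 0.15  0.31 -0.54  1.57  0.16  1.31 -1.72]
turn units [ 0.0002 -0.     -0.0007] shift now-axes [ 0.023 -0.015 -0.01 ] after-turn axes [ 0.023 -0.015 -0.01 ]
```

```bash
python3 -m inch '[[0.02,-0.015,0.3,0,0,0],[0,0,0.4,0,0,0],[0,0,0.4,0,0,0],[0,0,0.4,0,0,0],[0,0,0.28,0,0,0]]'
python3 -m inch '[[0,0,0,0,0,0],[0,0,0,0,0,0],[0,0,0,0,0,0],[0,0,0,0,0,0]]' >/dev/null
python3 - <<'E'
from h import *;go(.5755,.1235,.0955,14.9)
from bench import camera
import cv2
for n,(a,b,e,f) in dict(side=(130,330,140,380),top=(150,270,120,280)).items():
    c=camera(n);pickle.dump(c,open(f'/tmp/{n}4.pkl','wb'))
    cv2.imwrite(f'pics/{n}8.png',cv2.resize(c['img'][a:b,e:f,::-1],(720,600) if n=='side' else (800,600),interpolation=cv2.INTER_CUBIC))
E
```

```text
time: 16.27
ee_pos: [0.5748, 0.1242, 0.0948]
eef_rot: [0.992, 0.13, -0.001, 0.0]
ft_force: [-0.8, -0.3, -1.1]
width: 0.0469
t 16.775 pos [0.5755 0.1243 0.0968] F [ 0.2  0.1 -1.1] w 0.0469 q [ 0.14  0.37 -0.53  1.65  0.2   1.18 -1.75]
turn units [ 0.0001 -0.0003 -0.0002] shift now-axes [-0.006  0.019  0.031] after-turn axes [-0.006  0.019  0.031]
```

View pics/side8.png

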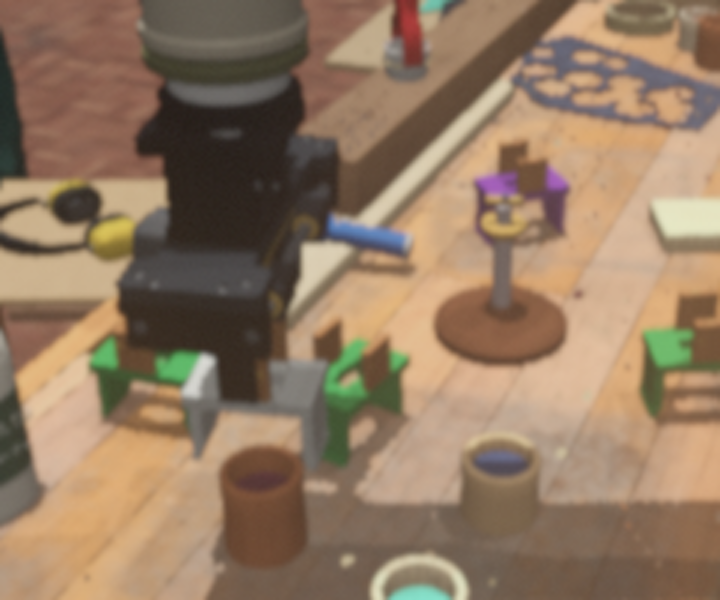

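View pics/top8.png

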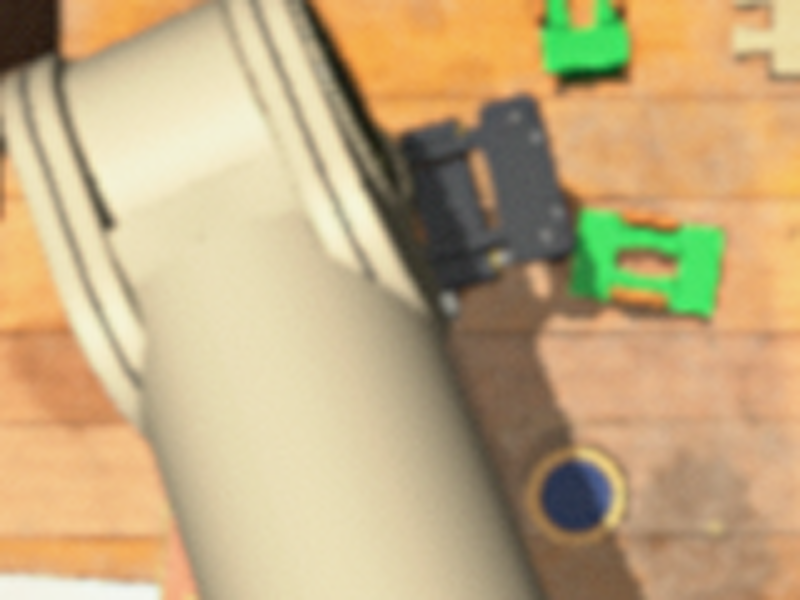

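Run:
```python
from h import *
from scipy.optimize import least_squares
c=pickle.load(open('/tmp/side4.pkl','rb'));W=cloud(c);I=c['img'].astype(int)
ok=c['depth']>0
def near(m=.06):return ok&(abs(W[...,0]-.5755)<m)&(abs(W[...,1]-.1235)<m)
q=W[near(.05)&(W[...,2]>.01)&(W[...,2]<.055)]
q=q[np.hypot(q[:,0]-.5755,q[:,1]-.1235)<.031]
f=least_squares(lambda p:np.hypot(q[:,0]-p[0],q[:,1]-p[1])-.0265,[.5755,.1235],loss='soft_l1',f_scale=.001)
print('cup side',len(q),f.x,np.std(f.fun))
a=np.radians(14.9);ux=np.array([np.cos(a),np.sin(a)]);uy=np.array([-ux[1],ux[0]])
g=W[near(.07)&(W[...,2]>.07)&(W[...,2]<.135)&(I.max(-1)-I.min(-1)<40)&(I.min(-1)>60)]
l=np.c_[(g[:,:2]-f.x)@ux,(g[:,:2]-f.x)@uy,g[:,2]]*1000
for z in range(70,134,5):
    k=l[(l[:,2]>=z)&(l[:,2]<z+5)]
    if len(k): print(z,len(k),'x',np.percentile(k[:,0],[0,3,97,100]).round(1),'y',np.percentile(k[:,1],[0,10,50,90,100]).round(1))
br=l[(l[:,2]>108)&(l[:,2]<114)&(abs(l[:,0])<28)];print('bridge? front y',np.median(br[:,1]) if len(br) else None)
for s in(-1,1):
    k=l[(l[:,2]<104)&(l[:,0]*s>20)];print(s,len(k),np.percentile(k[:,0],[0,5,50,95,100]).round(1),np.percentile(k[:,1],[0,50,90,100]).round(1))
```

```text
cup side 732 [0.57406532 0.12623668] 0.004624630179791563
70 2 x [-37.7 -37.6 -35.9 -35.8] y [16.4 16.4 16.4 16.4 16.4]
75 28 x [-39.9 -39.9  34.1  34.5] y [-18.4 -13.7   7.4  16.5  17.6]
80 20 x [-39.4 -39.2  33.8  33.9] y [-11.4  -5.7  15.8  16.8  17.5]
85 38 x [-39.3 -39.1  35.5  35.8] y [-15.8  -9.2  11.3  16.8  19.1]
90 39 x [-39.2 -39.   33.1  34.7] y [-15.9  -7.6  10.8  16.8  19.3]
95 40 x [-39.1 -39.   36.3  36.7] y [-16.1  -3.1  15.4  17.1  18.2]
100 41 x [-39.4 -39.2  34.1  36.4] y [-17.7  -9.5  14.9  16.8  18.6]
105 32 x [-39.2 -39.2  35.2  35.3] y [-17.   -9.2  15.2  16.6  17.9]
110 16 x [-39.3 -39.2  34.4  35.2] y [-11.5  -6.3  14.1  16.6  17.4]
115 58 x [-40.3 -39.8  34.1  35.9] y [-9.7 -2.1 21.1 22.6 23.6]
120 112 x [-40.5 -39.9  32.4  35.9] y [-16.7  -6.8  21.2  22.7  24. ]
125 386 x [-40.1 -39.   36.   37.3] y [-25.  -18.4   2.3  20.4  28.9]
130 19 x [-15.8 -15.2  10.9  11.1] y [-19.  -17.4  29.3  30.1  31. ]
bridge? front y None
-1 120 [-39.9 -39.5 -38.6 -32.7 -30.9] [-18.4  10.8  17.1  19.3]
1 78 [28.5 28.7 29.6 35.8 36.7] [-12.7  15.   16.8  17.8]
```

Run:
```python
from h import *
from scipy.optimize import least_squares
from bench import camera
c0=pickle.load(open('/tmp/side.pkl','rb'))
for c in(c0,pickle.load(open('/tmp/side4.pkl','rb'))):
    W=cloud(c);ok=c['depth']>0
    p=np.array([.5755,.1235])
    d=c['position'][:2]-p;d/=np.linalg.norm(d)
    q=W[ok&(W[...,2]>.012)&(W[...,2]<.054)];r=q[:,:2]-p
    k=(np.linalg.norm(r,axis=1)<.032)&(r@d>.012);q=q[k]
    f=least_squares(lambda p:np.hypot(q[:,0]-p[0],q[:,1]-p[1])-.0265,p,loss='soft_l1',f_scale=.001)
    q2=W[ok&(abs(W[...,2]-.060)<.003)&(np.linalg.norm(W[...,:2]-p,axis=-1)<.031)]
    print(len(q),f.x,np.std(f.fun),'rim',len(q2),cv2.minEnclosingCircle((q2[:,:2]*1000).astype(np.float32)) if 0 else (q2.min(0)+q2.max(0))/2, q2[:,2].mean())
```

```text
451 [0.57453778 0.12554223] 0.0008113739927969446 rim 135 [0.57339529 0.12727069 0.05866078] 0.058093667353168364
459 [0.5746212  0.12558298] 0.0008234931164444383 rim 139 [0.57333487 0.12771445 0.05850361] 0.057976332083589356
```

```bash
python3 -m inch '[[0.03,0,0,0,0,0],[0,0,0.15,0,0,0],[0,0,0.15,0,0,0],[0,0,0.15,0,0,0],[0,0,0,0,0,0]]'
python3 -m inch '[[0,0,0.15,0,0,0],[0,0,0.15,0,0,0],[0,0,0.15,0,0,0],[0,0,0,0,0,0],[0,0,0,0,0,0]]'
python3 -c "from h import *;go(.5765,.1243,.0384,14.9)"
```

```text
time: 17.5
ee_pos: [0.576, 0.1245, 0.0776]
eef_rot: [0.992, 0.13, -0.001, 0.0]
ft_force: [0.1, -0.3, -0.9]
width: 0.0469
time: 18.12
ee_pos: [0.5765, 0.1246, 0.0605]
eef_rot: [0.992, 0.129, 0.0, -0.0]
ft_force: [0.4, -0.2, -1.5]
width: 0.0466
t 18.125 pos [0.5765 0.1246 0.0605] F [ 0.4 -0.2 -1.5] w 0.0466 q [ 0.13  0.41 -0.52  1.68  0.22  1.11 -1.76]
turn units [ 0.     -0.0001 -0.0002] shift now-axes [-0.003  0.008  0.551] after-turn axes [-0.003  0.008  0.551]
```

Run:
```python
from h import *
from bench import camera
import cv2
c=camera('side');cv2.imwrite('pics/s9.png',cv2.resize(c['img'][220:340,180:300,::-1],(600,600),interpolation=cv2.INTER_CUBIC))
```

```text
(no output)
```

View pics/s9.png

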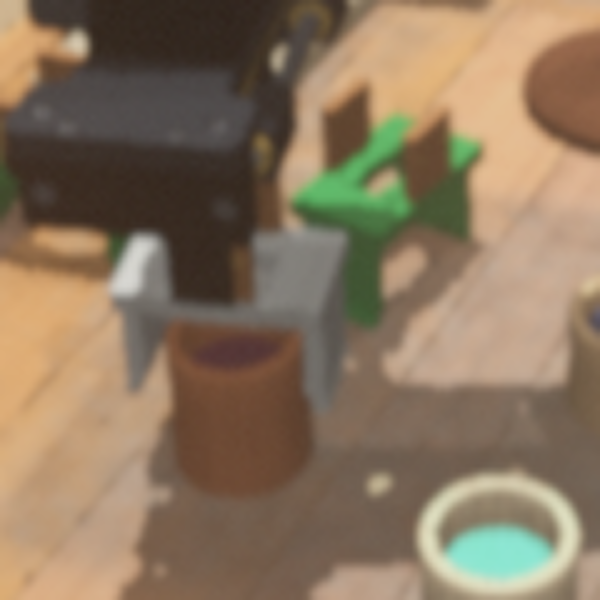

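Legs astride the cup (legs at (140,350) and (325,360), cup (240,410)), clear on both sides. Lowering slowly.

```bash
python3 -m inch '[[0,0,0.12,0,0,0],[0,0,0.12,0,0,0],[0,0,0.12,0,0,0],[0,0,0.08,0,0,0],[0,0,0,0,0,0]]'| egrep 'ee_pos|force'
python3 -m inch '[[0,0,0,0,0,0],[0,0,0,0,0,0]]'| egrep 'ee_pos|force'
for i in 1 2 3; do python3 -m inch '[[0,0,0.02,0,0,0],[0,0,0,0,0,0]]' | egrep 'ee_pos|force'; done
```

```text
ee_pos: [0.5762, 0.1246, 0.0424]
ft_force: [-0.9, -0.4, -2.1]
ee_pos: [0.5766, 0.1246, 0.043]
ft_force: [-0.1, 0.3, -1.3]
ee_pos: [0.5764, 0.1246, 0.0419]
ft_force: [0.3, 0.1, -2.3]
ee_pos: [0.5764, 0.1246, 0.0411]
ft_force: [0.5, -0.3, -2.0]
ee_pos: [0.5764, 0.1245, 0.0403]
ft_force: [-0.4, 0.3, -1.5]
```

```bash
for i in 1 2 3 4; do python3 -m inch '[[0,0,0.0125,0,0,0],[0,0,0,0,0,0],[0,0,0,0,0,0]]' | egrep 'ee_pos|force'; done
```

```text
ee_pos: [0.5765, 0.1246, 0.0399]
ft_force: [0.1, -0.1, -1.3]
ee_pos: [0.5765, 0.1246, 0.0393]
ft_force: [0.5, 0.4, -0.7]
ee_pos: [0.5765, 0.1246, 0.0389]
ft_force: [-0.5, 0.5, -1.5]
ee_pos: [0.5765, 0.1246, 0.0384]
ft_force: [0.5, -0.3, -0.8]
```

```bash
for i in 1 2 3; do python3 -m inch '[[0,0,0.0125,0,0,0],[0,0,0,0,0,0],[0,0,0,0,0,0]]' | egrep 'ee_pos|force'; done
```

```text
ee_pos: [0.5767, 0.1246, 0.0383]
ft_force: [-1.4, -0.5, 5.7]
ee_pos: [0.5768, 0.1246, 0.0383]
ft_force: [-3.3, -0.5, 10.4]
ee_pos: [0.5771, 0.1246, 0.0383]
ft_force: [-4.1, -2.5, 13.7]
```

```bash
python3 -m inch '[[0,0,-0.022,0,0,0],[0,0,0,0,0,0],[0,0,0,0,0,0]]' | egrep 'ee_pos|force'
python3 -m inch '[[0,0,0,0,0,0],[0,0,0,0,0,0],[0,0,0,0,0,0]]' 0.2 | egrep 'ee_pos|force|wid'
python3 -m inch '[[0,0,0,0,0,0],[0,0,0,0,0,0],[0,0,0,0,0,0]]' 0.5 | egrep 'ee_pos|force|wid'
python3 - <<'E'
from h import *
from bench import camera
import cv2
c=camera('side');cv2.imwrite('pics/s10.png',cv2.resize(c['img'][220:340,180:300,::-1],(600,600),interpolation=cv2.INTER_CUBIC))
E
```

```text
ee_pos: [0.5768, 0.1246, 0.0383]
ft_force: [-1.6, -1.1, 6.4]
ee_pos: [0.5763, 0.1245, 0.0375]
ft_force: [0.5, -0.3, -0.1]
width: 0.0517
ee_pos: [0.5765, 0.1245, 0.0377]
ft_force: [-0.2, -0.4, -0.7]
width: 0.0644
```

View pics/s10.png

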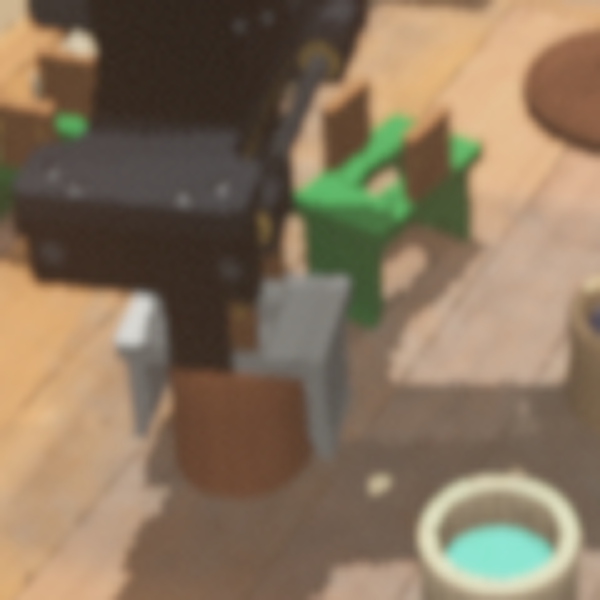

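Released and seated. Raising straight up, then clearing out of the top view.

```bash
python3 -m inch '[[0,0,-0.2,0,0,0],[0,0,-0.3,0,0,0],[0,0,-0.5,0,0,0],[0,0,-0.8,0,0,0],[0,0,-0.8,0,0,0]]' | egrep 'ee_pos|force'
python3 -m inch '[[0,0,-0.8,0,0,0],[0,0.8,0,0,0,0],[0,1,0,0,0,0],[0,1,0,0,0,0],[0,1,0,0,0,0]]' | egrep 'ee_pos|force'
python3 -m inch '[[0,1,0,0,0,0],[0,1,0,0,0,0],[0,0.5,0,0,0,0],[0,0,0,0,0,0]]' | egrep 'ee_pos|force'
python3 - <<'E'
from h import *
from bench import camera
import cv2
for n,(a,b,e,f) in dict(side=(220,340,180,300),top=(160,280,140,260)).items():
    c=camera(n);pickle.dump(c,open(f'/tmp/{n}5.pkl','wb'))
    cv2.imwrite(f'pics/{n}11.png',cv2.resize(c['img'][a:b,e:f,::-1],(600,600),interpolation=cv2.INTER_CUBIC))
W=cloud(c)
w=W[185:220,185:222].reshape(-1,3);w=w[w[:,2]<.2]
b=w[abs(w[:,2]-.070)<.006];print('bridge',len(b),cv2.minAreaRect((b[:,:2]*1000).astype(np.float32)))
A=np.c_[b[:,:2]-b[:,:2].mean(0),np.ones(len(b))];print('plane',np.linalg.lstsq(A,b[:,2],rcond=None)[0])
ch=w[w[:,2]>.095];print('cheeks',len(ch),cv2.minAreaRect((ch[:,:2]*1000).astype(np.float32)),ch[:,2].mean())
for nm,u,v,h in(('c1',181,250,.06),('c6',235,249,.046)):
    q=W[v-16:v+16,u-16:u+16].reshape(-1,3);q=q[abs(q[:,2]-h)<.008];print(nm,cv2.minEnclosingCircle((q[:,:2]*1000).astype(np.float32)))
c=pickle.load(open('/tmp/side5.pkl','rb'))
from scipy.optimize import least_squares
W=cloud(c);p=np.array([.5755,.1235]);d=c['position'][:2]-p;d/=np.linalg.norm(d)
q=W[(c['depth']>0)&(W[...,2]>.012)&(W[...,2]<.054)];r=q[:,:2]-p
q=q[(np.linalg.norm(r,axis=1)<.0295)&(r@d>.016)]
f=least_squares(lambda p:np.hypot(q[:,0]-p[0],q[:,1]-p[1])-.0265,p,loss='soft_l1',f_scale=.001);print('cup',len(q),f.x,np.std(f.fun))
E
```

```text
ee_pos: [0.5766, 0.1247, 0.1442]
ft_force: [1.1, -0.3, 0.4]
ee_pos: [0.616, -0.0235, 0.1755]
ft_force: [0.4, 0.4, 0.8]
ee_pos: [0.6412, -0.1197, 0.1742]
ft_force: [0.3, 1.1, -0.3]
bridge 407 ((575.5565185546875, 122.19100952148438), (78.28787994384766, 47.23533630371094), 14.774014472961426)
plane [ 0.00622501 -0.00995166  0.07030239]
cheeks 64 ((575.2477416992188, 122.76361083984375), (29.201040267944336, 47.718753814697266), 14.638672828674316) 0.10185098364201119
c1 ((444.01629638671875, 178.25396728515625), 26.975065231323242)
c6 ((448.3414001464844, 36.721832275390625), 25.911867141723633)
cup 345 [0.57462649 0.12535212] 0.0006968182114548066
```

View pics/side11.png

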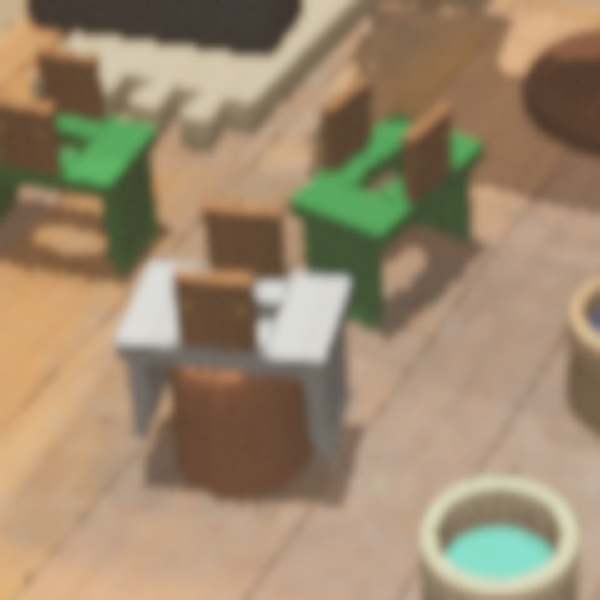

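View pics/top11.png

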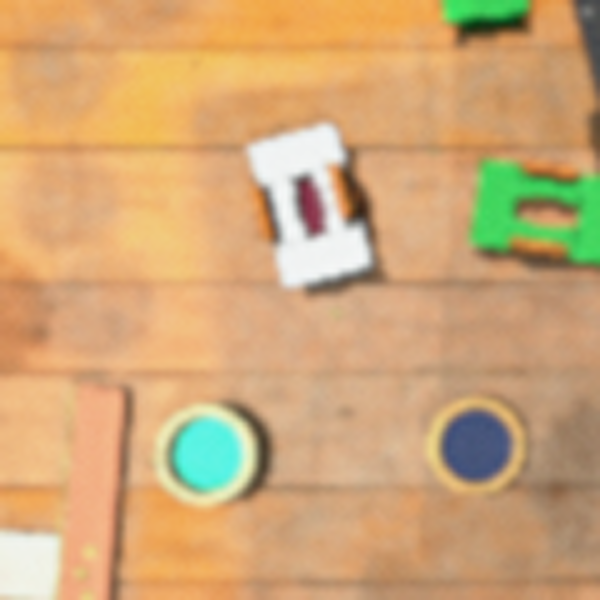

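```bash
python3 -c "
from bench import *
s=read_state();print(s['time'],s['ee_pos'],s['ft_force'],abs(s['joint_vel']).max());print(close_job())"
```

```text
25.45 [ 0.6411707 -0.1167313  0.1741542] [0.20181591 1.96044244 0.18814018] 0.009214733581407147
the job is handed in; nothing more can be done
None
```

The silver gauge is off its post and resting astride the dark red-brown cup. I handed the job in at about 25.5 s of the 54 s allowed. No verdict is reported.

**Lifting off:** The top camera's depth put the T-head bar about 28° anticlockwise of the slot. I gripped the gauge at 10 N and raised it 2 mm. I then turned it 28° and lifted in steps of about 1 to 2 mm past the 5 mm stop. The wrist readings taken between moves stayed within about 4 N the whole way, so it came off without wrenching.

**Placing:** I lowered the gauge in 0.5 mm steps. Contact peaked at about 14 N in the readings. I eased off, opened the fingers and raised the arm straight up.

**Last checks:**

| Check | Result |
|---|---|
| Centring on the cup (top camera) | about 1 mm off, against a 6 mm limit |
| Bridge top height | 70.3 mm, so it sits on the 60 mm rim |
| Tilt | about 0.012 rad, against a 0.07 limit |
| Dark cup | moved less than 1 mm |
| Paler cups | moved less than 1 mm |
| Gripper | clear of everything |

**What disagreed:**
- **Reported tool position:** the camera depth showed the real fingertips about 34 mm higher than the reported position. My first attempt to grip therefore closed on air above the cheeks, touching nothing. I corrected for this from then on.
- **Cameras:** the side camera placed the cup about 2 mm from where the top camera did, which is within the calibration error. I split the difference when centring the gauge.

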